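# Lock the service hatch of a cargo-trike battery box

## Robot

A 6-joint arm with a two-finger parallel gripper is mounted at the origin on the work surface. World frame = base frame: x ahead of the robot, y to its left, z up, the work surface at z = 0. Lengths are in m, angles in degrees, forces in N, time in s.
With the tool pointing down it reaches from about 0.25 to 0.8 m from the base axis. Payload 8.5 kg.
Tool frame: the origin (TCP) lies on the front face of the gripper's body, between the roots of the fingers; the fingertips stand 73 mm ahead of it and the grasp point (between the pads) lies 54 mm ahead of it; z points along the fingers, y is the line along which they close (so a half turn about z gives the same grasp; the last joint's range is limited). The gripper opens to 85 mm and grips with 20 to 120 N. Pads are 22 mm wide; open, the fingers measure 114 mm over their backs; the gripper's body (76 mm by 85 mm) begins 54 mm behind the grasp point. The pads swing forward as they close: fully open they stand 13 mm farther back than shut.
Start: joints at [-65.833, 13.648, -0.773, 75.585, 0, 90], TCP at [0.215, -0.479, 0.304] pointing down, gripper open.
Joint ranges: [-152.45, 152.45], [-59.26, 108.67], [-65.41, 83.53], [-104.44, 129.93], [-82.83, 76.93], [-180, 180]. Speed limits (degrees/s): [127.2, 127.2, 159.86, 180, 180, 180].

## Interface

Orientations are given as [roll, pitch, yaw] about the fixed x, y, z axes, in that order (R = Rz(yaw) Ry(pitch) Rx(roll)).
In Python, from station import arm gives the robot as it stands. The module is installed in compiled form; this text tells all that it offers.
- The arm moves only by the tool jog_arm, never from a script. Its argument "increments" is a list of rows, each a list of 7 numbers: the shift along the tool's x, y, z in units of 0.5 m (1.0 is 0.5 m), then the turn, a rotation vector about the tool's x, y, z in units of pi rad (1.0 is pi rad), then the opening, from 0 (shut) to 1 (fully open). A call has 1 to 12 rows; each row is the pose to reach, as a shift and turn from the pose commanded when the call began, along the tool's axes at that moment, turning the shorter way round; what a row does not reach only later rows make up. A row lasts 1/10 s, in which the tool goes at most 50 mm and 8.59 degrees, less where a joint would pass 70% of its speed; a pose out of reach is approached as far as the arm can. A call with a number of a shift or a turn outside -1 to 1 is refused whole. A call with a gripper value outside its range is refused whole. The fingers move at their own pace and stop on an object; "grip_force" is the grip in N (left out, the last holds). Time passes only in rows, so rows that repeat a pose let the fingers close. It gives the time, the measured TCP pose, the force, the opening and the grip force at its end, in the units of the state.
- arm.state(): the state, without advancing time (a new reading comes with each control period).
- arm.get_image(name): name is "side" or "top" or "wrist"; returns the picture (420x560x3 uint8, red, green, blue); there is no depth.
- arm.camera_model(name): a dict with "mtx" (3x3 intrinsics, pixels), "eye" and "attitude" of the camera in the world. Camera axes: x right, y up, looking along -z (the intrinsics and any distortion apply to the point x, -y, -z); pixel columns grow to the right and rows downward; lengths in m; the calibration is good to about 2 mm. A picture is of the moment at which its call begins: read the wrist's pose just before it. camera_model takes no time and is no camera call; for the wrist camera it gives the pose at the moment of the call.
- arm.close_job(): hands the job in; it is judged then, once.
The state is a dict: "clock": time; "q": joint angles; "dq": joint speeds; "tau": joint torques, N m; "tool_pos": TCP position; "tcp_rot": TCP orientation; "contact_force": force on the tool from outside, world axes, zero at the start; "ft_torque": the same for the moment, N m; "grip_width": finger opening in m; "grip_force": force on a finger pad.
Only numpy, scipy, OpenCV 4.12 (cv2) and the standard library are available. Lean on these libraries where they do the work, as an engineer would, in place of code of your own. Each camera call takes 0.05 s, during which the arm holds its last target. There are 200 camera calls.

## Task

Close up the battery box on the bench: push its open service hatch down onto its rubber seal, set the fingertips in the slot of the quarter-turn fastener and turn it clockwise as far as it goes, so that the hatch is locked flush by itself. Push from the outside only, with nothing gripped or lifted: no finger on the hatch's inner side, the hatch not swung further open, and the other things lying about left where they are.

Things in the scene. Friction and masses are not known exactly. Their poses are not given: they have to be found in the camera images.
- battery_box: Grey battery box of a trike, 250 (x) x 380 (y) mm, deck 150 mm above the bench, fixed. Origin: centre of its underside; x from its front to its hinge side, y left, z up. Hatch middle at y = -50, free edge at x = -88 (shut), hinge at x = 88 mm, over a 146 x 180 mm opening. At y above 60 mm the deck bears a capped socket (x 60, y 135; 54 across, 18 high) and the grease pot.
- hatch (a joint): Hatch angle, rad: 0 = shut flush, grows as it swings up about its hinge; starts 0.35 to 0.75. A plain aluminium plate, 176 mm from hinge pin to free edge, 204 mm wide, 8 mm thick. A sprung hinge balances its weight: it stays where it is left, and 1 to 2 N at the free edge moves it.
- hatch_hinge (a point): Middle of the hatch's hinge pin, 160 mm above the bench. The frame swings with the hatch: x points away from the free edge, y runs along the hinge, z out of the hatch's outer face, which lies 4 mm from this point along z.
- hatch_edge (a point): Middle of the hatch's free edge, on its outer face, 176 mm from the hinge pin. The fastener's escutcheon starts 15 mm inside this edge; the outer face is bare from 45 to 102 mm either side of its middle line.
- seal: Black rubber bulb seal along the front of the opening, under the hatch's free edge; origin: the middle of the bulb. The hatch meets it at about 0.05 rad and squashes it 8 mm when flush; it pushes back with up to about 6 N at the fastener and lifts an unlocked hatch again to about 0.04 rad.
- hatch_inner (a point): Inner plate of the hatch, its underside with the sealing face, 164 x 196 x 4 mm. No finger may touch it. This point: the middle of that underside.
- slot_floor (a point): Centre of the slot's floor, on the fastener's axis, 118 mm from the hinge pin towards the free edge, 166 mm above the bench when flush. The fastener is a black disc 72 mm across with one straight slot right across its middle, 28 mm wide, 66 mm long, 14 mm deep, flat grey floor. The frame turns with the disc: y along the slot, z out of the hatch.
- slot_mouth (a point): Centre of the slot's mouth, 14 mm above its floor on the fastener's axis, level with the disc's top (180 mm above the bench when flush). The disc lies flush inside a round escutcheon 86 mm across that stands 16 mm above the hatch's outer face.
- fastener (a joint): Angle of the disc, rad, growing clockwise seen from above: at 0 the slot lies parallel to the hinge (unlocked), at 1.571 it points at the free edge (locked, hard stop). Starts between 0 and 0.3, stays where it is left, turns against 0.1 to 0.2 N m.
- keeper (a point): Steel keeper under the front of the deck (this point: its underside, out of sight). The fastener's cam arm under the hatch turns with the disc, runs under the keeper from about 0.7 rad, draws the hatch down the last 4 mm and holds it from about 1.2 rad. With the hatch not down on its seal the arm cannot get under the keeper.
- grease_pot_mid (a point): Half-way up a white grease pot with lid, 48 mm across, 42 mm high, standing on the deck beside the hatch. To be left alone.
- spanner_mid (a point): Middle of a steel spanner 170 mm long, 8 mm thick, lying flat on the bench to the left of the box. To be left alone.
- bearing_mid (a point): Middle of a steel ball bearing, 42 mm across, 12 mm high, lying flat on the bench to the right of the box. To be left alone.
- lube_can_mid (a point): Half-way up a pale spray can with a cap and a paper label, 52 mm across, 130 mm high, standing on the bench to the right of the box. To be left alone.

How it is judged (in metres and radians):
On the way, in this order (a step that is already met when the one before it is completed fails the run):
1. the hatch is swung down on its seal (value of joint hatch below 0.06 rad), for 0.1 s.
2. the fastener is being turned by the fingertips, the hatch down (contact force between the fingers and fastener above 0.3 N and value of joint fastener between 0.6 and 1.15 rad and value of joint hatch below 0.06 rad), for 0.05 s.
3. the fastener is turned home and holds the hatch flush (value of joint fastener above 1.25 rad and value of joint hatch below 0.02 rad), for 0.2 s.
At the end, for the whole second after the job is handed in: The fastener stands at least 1.25 rad (72 degrees) clockwise from unlocked and, with nothing else pressing on it, the hatch lies flush within 0.02 rad (3.5 mm at its free edge), held against its seal, at rest (all of step 3 and velocity of joint hatch below 0.05 rad/s); the robot touches nothing.
It fails at once if a finger touches the hatch's inner side (gripping its edge or lifting it) (contact force between the fingers and hatch_c0 above 0.5 N).
It fails at once if the hatch is swung open further than it was found (value of joint hatch above 0.85 rad).
It fails at once if the grease pot, spanner, bearing or spray can is moved more than 20 mm or lifted (distance of any of grease_pot_mid, spanner_mid, bearing_mid, lube_can_mid from where it was at the start of the episode above 0.02 m).
It also fails if it takes over 54 s, if anything falls off the work surface, if the arm or the gripper's body presses on something with over 40 N, if the wrist force passes 120 N, or if a joint passes its speed limit or range.

## Working session

There is one attempt and no reset: what is moved stays moved. The work goes in short steps, Python scripts to look and compute and a tool call to move; the robot and the scene stay as the last step left them, time stands still between calls to the robot, and variables do not carry over. Pictures are saved under pics/ and viewed, at most 10 in all, crops included, and the job is handed in when it is done.

Besides the shell and the picture viewer there is one more tool, called after ">>>" by a JSON object that holds its "name" and its "arguments". jog_arm: Moves the arm, as the interface text tells. Shifts and turns lie within -1 to 1; 1 stands for 0.5 m of shift or pi rad of turn. Its arguments: {"type":"object","properties":{"increments":{"type":"array"},"grip_force":{"type":"number"}},"required":["increments"]}

```bash
mkdir -p pics; python3 - <<'E'
from station import arm
import cv2,numpy as np
np.set_printoptions(precision=4,suppress=True)
print(arm.state())
for n in("side","top","wrist"):
    print(n,arm.camera_model(n))
    im=arm.get_image(n)
    cv2.imwrite(f"pics/{n}0.png",im[...,::-1])
E
```

```text
{'clock': 0.0, 'q': array([-65.8344,  13.6795,  -0.8161,  75.5832,   0.0008,  89.9967]), 'dq': array([ 0.0224,  0.017 , -0.038 ,  0.0321, -0.0464, -0.0364]), 'tau': array([  0.001 , -53.8777,  34.6439,   0.0182,   0.0002,  -0.    ]), 'tool_pos': array([ 0.2148, -0.4787,  0.3033]), 'tcp_rot': array([-179.9212,   -0.0008,   24.1689]), 'contact_force': array([0.3666, 0.0016, 0.0349]), 'ft_torque': array([ 0.0007, -0.0106, -0.0362]), 'grip_force': 0.0, 'grip_width': 0.085089935190183}
side {'mtx': array([[395.5546,   0.    , 275.6074],
       [  0.    , 395.5546, 218.7616],
       [  0.    ,   0.    ,   1.    ]]), 'eye': array([ 0.3463, -0.5891,  0.7286]), 'attitude': array([ 48.6073,   0.3849, -20.5618])}
top {'mtx': array([[403.651 ,   0.    , 280.2969],
       [  0.    , 403.651 , 210.2837],
       [  0.    ,   0.    ,   1.    ]]), 'eye': array([0.3645, 0.0826, 1.0843]), 'attitude': array([ 12.2429,  -0.3932, -89.3076])}
wrist {'mtx': array([[303.8005,   0.    , 278.281 ],
       [  0.    , 303.8005, 218.4157],
       [  0.    ,   0.    ,   1.    ]]), 'eye': array([ 0.2803, -0.4511,  0.3729]), 'attitude': array([-16.4057,   0.0224, -65.8169])}
```

View pics/top0.png

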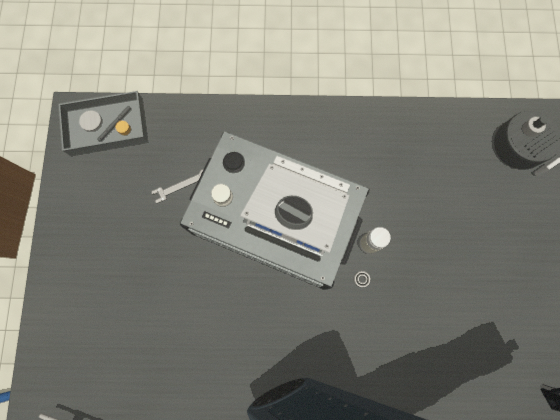

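View pics/side0.png

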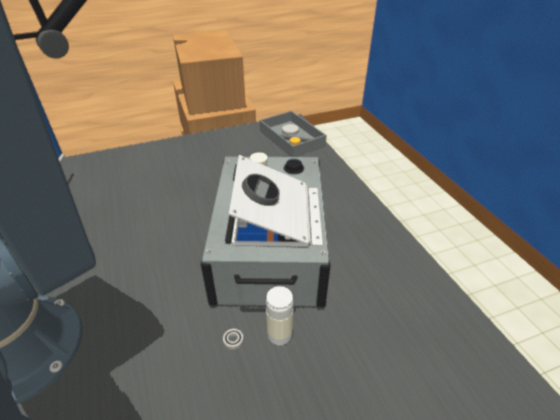

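The top view shows the box's deck corners near (227,136), (367,187), (330,285) and (183,225), with the hatch hinge on the far side. The hatch is open about half a radian and the fastener is at (294,212). The pot is at (221,195), the can at (377,240), the bearing at (362,279) and the spanner at (180,186). I'll enlarge both views.

```bash
python3 - <<'E'
import cv2
a=cv2.imread("pics/top0.png")[120:300,170:410]; cv2.imwrite("pics/topc.png",cv2.resize(a,None,fx=3.3,fy=3.3,interpolation=cv2.INTER_CUBIC))
a=cv2.imread("pics/side0.png")[145:310,195:345]; cv2.imwrite("pics/sidec.png",cv2.resize(a,None,fx=3.6,fy=3.6,interpolation=cv2.INTER_CUBIC))
E
```

```text
(no output)
```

View pics/topc.png

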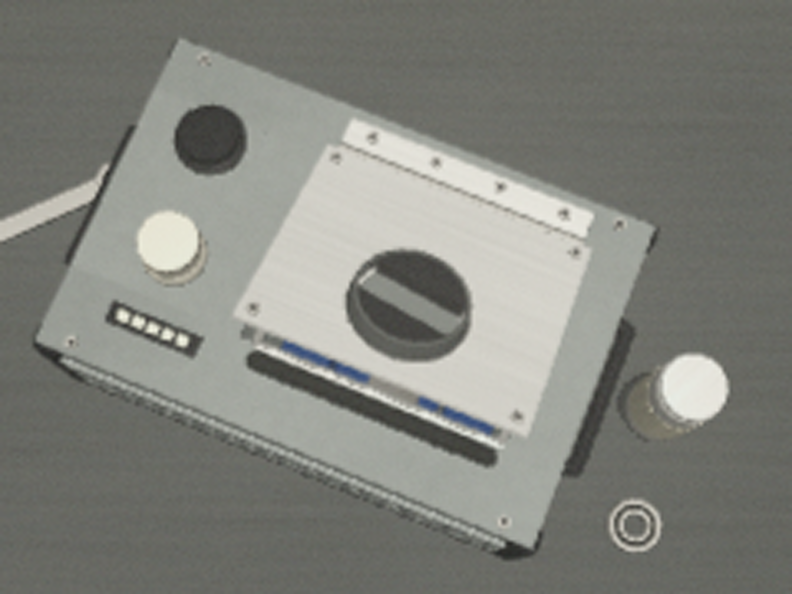

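View pics/sidec.png

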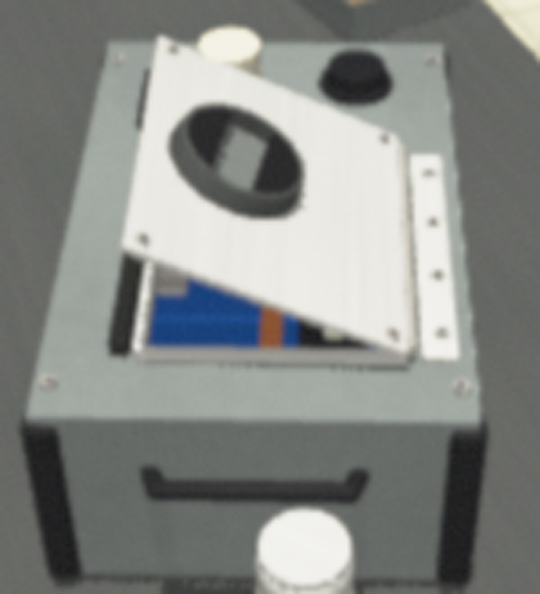

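The crops give deck corners, hatch free corners and the fastener: top crop (235,318) and (527,437) for the hatch free edge, escutcheon centre (409,299), slot from (365,283) to (462,322). In the side crop the free edge runs (160,37) to (123,248). I'll fit the pose from these.

```bash
cat > h.py <<'E'
import numpy as np
from scipy.spatial.transform import Rotation as R
from station import arm
np.set_printoptions(precision=4,suppress=True)
def proj(n,P,m=None):
    m=m or arm.camera_model(n)
    c=(np.atleast_2d(P)-m["eye"])@R.from_euler('xyz',m["attitude"],degrees=True).as_matrix()
    v=(c*[1,-1,-1])@m["mtx"].T
    return v[:,:2]/v[:,2:]
def hp(d,y,n,th):   # box coords of hatch point
    return np.array([.088-d*np.cos(th)+n*np.sin(th),-.05+y,.160+d*np.sin(th)+n*np.cos(th)])
def world(p,b):
    return R.from_euler('z',p[2]).apply(np.atleast_2d(b))+[p[0],p[1],0]
E
python3 - <<'E'
from h import *
from scipy.optimize import least_squares
ct=lambda L:(np.array(L)+.5)/3.3-.5+[170,120]
cs=lambda L:(np.array(L)+.5)/3.6-.5+[195,145]
c=[[-.125,.19,.15],[.125,.19,.15],[.125,-.19,.15],[-.125,-.19,.15]]
T=ct([[38,342],[178,40],[656,230],[530,545],[235,316],[527,435],[411,297]])
S=cs([[110,43],[445,43],[483,420],[25,420],[160,37],[123,246],[240,156]])
mt,ms=arm.camera_model("top"),arm.camera_model("side")
def f(p):
    th=p[3]
    b=c+[hp(.176,.102,.004,th),hp(.176,-.102,.004,th),hp(.118,0,.020,th)]
    w=world(p,b); return np.r_[(proj("top",w,mt)-T),(proj("side",w,ms)-S)]
s=least_squares(lambda p:f(p).ravel(),[.5,.05,-.35,.5],loss='soft_l1'); p=s.x
print(p,np.degrees(p[2:])); print(f(p).round(1))
# slot ends -> fastener angle (slot floor/mouth)
a=ct([[365,283],[462,322]])
for fa in np.arange(0,.35,.05):
    e=[]
    for sg in(1,-1):
        # clockwise from above: y axis rotates toward +x (box) = toward hinge for +y end
        l=sg*.033; e.append(hp(.118-l*np.sin(fa),l*np.cos(fa),.006,p[3]))
    q=proj("top",world(p,e),mt); v=q[1]-q[0]; va=a[1]-a[0]; print(round(fa,2),q.ravel(),np.degrees(np.arctan2(v[1],v[0])),np.degrees(np.arctan2(va[1],va[0])))
print(a.ravel())
print(world(p,[hp(.118,0,.02,0),hp(.165,-.07,.004,p[3]),hp(.165,.07,.004,p[3]),hp(.176,-.07,.004,0)]))
E
```

```text
[ 0.5793  0.0909 -0.3813  0.4598] [-21.8448  26.3447]
[[-1.2 -0.5]
 [ 0.2 -0.8]
 [-0.2 -1.2]
 [ 0.7  1.1]
 [-0.8 -0.2]
 [ 0.1  0.5]
 [ 0.5 -0.3]
 [-0.6 -0. ]
 [-0.8  0.6]
 [-0.3  1.2]
 [ 0.1 -0.3]
 [-0.4  0.3]
 [-0.1  0.6]
 [ 1.3 -1.7]]
0.0 [279.4843 207.4435 307.3413 218.7673] 22.121603950030437 21.90317808183916
0.05 [279.7574 206.9189 307.0977 219.3089] 24.378922801245384 21.90317808183916
0.1 [280.0638 206.4109 306.8192 219.8362] 26.64652591148642 21.90317808183916
0.15 [280.4025 205.9205 306.5062 220.3476] 28.928751385080872 21.90317808183916
0.2 [280.7727 205.4491 306.1594 220.842 ] 31.22995476460841 21.90317808183916
0.25 [281.1733 204.9975 305.7797 221.3178] 33.5545104388946 21.90317808183916
0.3 [281.6033 204.567  305.3678 221.774 ] 35.906809980832016 21.90317808183916
[280.2576 205.4091 309.6515 217.2273]
[[0.5328 0.0557 0.18  ]
 [0.4807 0.0012 0.2368]
 [0.5328 0.1311 0.2368]
 [0.453  0.0123 0.164 ]]
```

Fit residuals are about 1 px. The box is at (0.579, 0.091), yaw -21.8°; the hatch is at 0.46 rad and the fastener near 0. Next I'll plan the approach to push the bare face at y = -73 mm.

```bash
cat >> h.py <<'E'
P=[.5793,.0909,-.3813]
def row(tip,yaw,L=.073,base=None,quiet=False):
    s=arm.state()
    p0,R0=(s["tool_pos"],R.from_euler('xyz',s["tcp_rot"],degrees=True)) if base is None else (np.array(base[:3]),R.from_euler('xyz',[180,0,base[3]],degrees=True))
    t=np.array(tip)+[0,0,L]; Rt=R.from_euler('xyz',[180,0,yaw],degrees=True)
    print("tcp",t,"row",(R0.inv().apply(t-p0)/.5).round(4),((R0.inv()*Rt).as_rotvec()/np.pi).round(4))
E
python3 - <<'E'
from h import *
for th in(.46,.3,.15,0):
    w=world(P,hp(.15,-.073,.004,th))[0]; print(th,w)
w=world(P,hp(.15,-.073,.004,.46))[0]; w[2]+=.05
row(w,-21.84,base=[.215,-.479,.304,24.167])
E
```

```text
0.46 [ 0.4921 -0.0067  0.2302]
0.3 [ 0.4833 -0.0031  0.2081]
0.15 [ 0.4781 -0.001   0.1864]
0 [ 0.476  -0.0002  0.164 ]
tcp [ 0.4921 -0.0067  0.3532] row [ 0.8924 -0.635  -0.0984] [-0.     -0.      0.2556]
```

>>> {"name": "jog_arm", "arguments": {"increments": [[0, 0, -0.1, 0, 0, 0, 0], [0.1, -0.07, -0.1, 0, 0, 0.04, 0], [0.19, -0.13, -0.1, 0, 0, 0.08, 0], [0.27, -0.19, -0.1, 0, 0, 0.12, 0], [0.35, -0.25, -0.1, 0, 0, 0.16, 0], [0.43, -0.31, -0.1, 0, 0, 0.2, 0], [0.51, -0.37, -0.1, 0, 0, 0.23, 0], [0.59, -0.43, -0.1, 0, 0, 0.2556, 0], [0.67, -0.49, -0.1, 0, 0, 0.2556, 0], [0.75, -0.55, -0.1, 0, 0, 0.2556, 0], [0.83, -0.6, -0.1, 0, 0, 0.2556, 0], [0.8924, -0.635, -0.0984, 0, 0, 0.2556, 0]], "grip_force": 20}}

```text
clock: 1.35
tool_pos: [0.433, -0.1376, 0.3535]
tcp_rot: [-178.0, 0.1, -18.7]
contact_force: [-0.3, 0.1, -0.6]
grip_width: -0.0003
grip_force: 0.0
```

>>> {"name": "jog_arm", "arguments": {"increments": [[0, 0, 0, 0, 0, 0, 0], [0, 0, 0, 0, 0, 0, 0]]}}

```text
clock: 1.55
tool_pos: [0.4322, -0.1383, 0.3533]
tcp_rot: [-178.0, 0.1, -18.7]
contact_force: [-0.5, -0.1, -0.4]
grip_width: -0.0002
grip_force: 0.0
```

```bash
python3 - <<'E'
from h import *
s=arm.state();print(s)
w=world(P,hp(.15,-.073,.004,.46))[0]; w[2]+=.05
row(w,-21.84)
E
```

```text
{'clock': 1.55, 'q': array([-18.7959,   5.9467,  -3.1958,  80.9652,   2.0309, 179.9504]), 'dq': array([-0.0801, -0.548 , -0.4464,  0.0434,  0.0885,  0.0509]), 'tau': array([  0.3941, -43.0495,  35.3604,  -0.0942,   0.1627,   0.0033]), 'tool_pos': array([ 0.4322, -0.1383,  0.3533]), 'tcp_rot': array([-177.969 ,    0.106 ,  -18.7463]), 'contact_force': array([-0.5086, -0.0635, -0.381 ]), 'ft_torque': array([-0.0487,  0.0411,  0.0157]), 'grip_force': 0.0, 'grip_width': -0.00017538659379373283}
tcp [ 0.4921 -0.0067  0.3532] row [ 0.0288 -0.2877  0.0104] [-0.0113  0.0009  0.0172]
```

Joint 6 hit its limit: yaw = q1 − q6 + 180. I'll use the half-turned tool (yaw 158°, q6 ≈ 28 to 118), turning counterclockwise.

>>> {"name": "jog_arm", "arguments": {"increments": [[0, 0, 0, 0, 0, -0.045, 0], [0, 0, 0, 0, 0, -0.09, 0], [0, 0, 0, 0, 0, -0.135, 0], [0, 0, 0, 0, 0, -0.18, 0], [0, 0, 0, 0, 0, -0.225, 0], [0, 0, 0, 0, 0, -0.27, 0], [0, 0, 0, 0, 0, -0.315, 0], [0, 0, 0, 0, 0, -0.36, 0], [0, 0, 0, 0, 0, -0.405, 0], [0, 0, 0, 0, 0, -0.45, 0], [0, 0, 0, 0, 0, -0.495, 0], [0, 0, 0, 0, 0, -0.5, 0]]}}

```text
clock: 2.75
tool_pos: [0.4319, -0.1381, 0.3536]
tcp_rot: [-179.9, -2.0, 71.4]
contact_force: [0.1, 0.6, 0.7]
grip_width: 0.0001
grip_force: 0.0
```

```bash
python3 - <<'E'
from h import *
s=arm.state();print(s["q"],s["tool_pos"],s["tcp_rot"])
w=world(P,hp(.15,-.073,.004,.46))[0]; w[2]+=.05
row(w,158.16)
E
```

```text
[-18.7814   5.8819  -3.2203  80.9671   2.0396  89.7976] [ 0.4319 -0.1381  0.3536] [-179.9379   -2.0398   71.4187]
tcp [ 0.4921 -0.0067  0.3532] row [0.2873 0.0304 0.0111] [ 0.0083 -0.0093 -0.4818]
```

>>> {"name": "jog_arm", "arguments": {"increments": [[0.06, 0.006, 0, 0, 0, -0.045, 0], [0.12, 0.012, 0, 0, 0, -0.09, 0], [0.18, 0.018, 0.003, 0, 0, -0.135, 0], [0.24, 0.024, 0.006, 0, 0, -0.18, 0], [0.2873, 0.0304, 0.0111, 0, 0, -0.225, 0], [0.2873, 0.0304, 0.0111, 0.0083, -0.0093, -0.27, 0], [0.2873, 0.0304, 0.0111, 0.0083, -0.0093, -0.315, 0], [0.2873, 0.0304, 0.0111, 0.0083, -0.0093, -0.36, 0], [0.2873, 0.0304, 0.0111, 0.0083, -0.0093, -0.405, 0], [0.2873, 0.0304, 0.0111, 0.0083, -0.0093, -0.45, 0], [0.2873, 0.0304, 0.0111, 0.0083, -0.0093, -0.4818, 0], [0.2873, 0.0304, 0.0111, 0.0083, -0.0093, -0.4818, 0]]}}

```text
clock: 3.95
tool_pos: [0.4926, -0.0065, 0.3532]
tcp_rot: [180.0, -0.0, 157.9]
contact_force: [-0.5, -0.4, 0.1]
grip_width: 0.0003
grip_force: 0.0
```

```bash
python3 - <<'E'
from h import *
import cv2
s=arm.state();print(s["q"],s["tool_pos"],s["tcp_rot"])
for th in(.46,.23,0):
    w=world(P,hp(.15,-.073,.004,th))[0]; row(w,158.16)
E
```

```text
[-0.7615  9.7574  1.374  81.6163  0.0107 21.2927] [ 0.4926 -0.0065  0.3532] [179.9899  -0.0036 157.9457]
tcp [ 0.4921 -0.0067  0.3032] row [ 0.0008 -0.0007  0.1   ] [ 0.0001 -0.     -0.0012]
tcp [ 0.4805 -0.002   0.2711] row [ 0.0258 -0.0008  0.1642] [ 0.0001 -0.     -0.0012]
tcp [ 0.476  -0.0002  0.237 ] row [ 0.0355 -0.0008  0.2324] [ 0.0001 -0.     -0.0012]
```

>>> {"name": "jog_arm", "arguments": {"increments": [[0, 0, 0.06, 0, 0, 0, 0], [0, 0, 0.085, 0, 0, 0, 0], [0.002, 0, 0.105, 0, 0, 0, 0], [0.01, 0, 0.12, 0, 0, 0, 0], [0.015, 0, 0.135, 0, 0, 0, 0], [0.02, 0, 0.15, 0, 0, 0, 0], [0.025, 0, 0.165, 0, 0, 0, 0], [0.028, 0, 0.18, 0, 0, 0, 0], [0.031, 0, 0.195, 0, 0, 0, 0], [0.033, 0, 0.208, 0, 0, 0, 0], [0.035, 0, 0.218, 0, 0, 0, 0], [0.035, 0, 0.225, 0, 0, 0, 0]]}}

```text
clock: 5.15
tool_pos: [0.4763, 0.0007, 0.2402]
tcp_rot: [180.0, -0.0, 158.1]
contact_force: [-0.4, -0.3, 2.6]
grip_width: -0.0003
grip_force: 1.4
```

>>> {"name": "jog_arm", "arguments": {"increments": [[0, 0, 0.003, 0, 0, 0, 0], [0, 0, 0.005, 0, 0, 0, 0], [0, 0, 0.005, 0, 0, 0, 0]]}}

```text
clock: 5.45
tool_pos: [0.4764, 0.0007, 0.2382]
tcp_rot: [180.0, -0.0, 158.1]
contact_force: [-2.2, 0.9, 1.8]
grip_width: 0.0001
grip_force: 1.1
```

```bash
python3 - <<'E'
from h import *
w=world(P,hp(.118,0,.02,0.03))[0]; w[2]+=.06; print(w); row(w,158.16)
E
```

```text
[0.5335 0.0554 0.2435]
tcp [0.5335 0.0554 0.3165] row [-0.065   0.1441 -0.1567] [ 0.0001 -0.0001 -0.0002]
```

>>> {"name": "jog_arm", "arguments": {"increments": [[0, 0, -0.07, 0, 0, 0, 0], [0, 0, -0.15, 0, 0, 0, 0], [-0.03, 0.07, -0.1567, 0, 0, 0, 0.3], [-0.065, 0.1441, -0.1567, 0, 0, 0, 0.3], [-0.065, 0.1441, -0.1567, 0, 0, 0, 0.3], [-0.065, 0.1441, -0.1567, 0, 0, 0, 0.3]]}}

```text
clock: 6.05
tool_pos: [0.5339, 0.0558, 0.316]
tcp_rot: [-180.0, -0.0, 158.2]
contact_force: [-0.8, 0.2, -0.3]
grip_width: 0.0254
grip_force: 0.0
```

```bash
python3 - <<'E'
from h import *
import cv2
s=arm.state();print(s["q"],s["tool_pos"],s["tcp_rot"],s["grip_width"])
m=arm.camera_model("wrist");print(m); im=arm.get_image("wrist")
np.save("wm.npy",np.r_[m["eye"],m["attitude"]])
q=proj("wrist",world(P,[hp(.118,0,.02,.04),hp(.118,0,.006,.04),hp(.176,.102,.004,.04),hp(.176,-.102,.004,.04)]),m);print(q)
cv2.imwrite("pics/w1.png",cv2.resize(im[...,::-1],None,fx=1.42,fy=1.42,interpolation=cv2.INTER_CUBIC))
cv2.imwrite("pics/t1.png",arm.get_image("top")[...,::-1])
E
```

```text
[ 5.964  14.6405  2.3449 77.7484 -0.0035 27.7807] [0.5339 0.0558 0.316 ] [-179.9764   -0.0373  158.1833] 0.02541849216015917
{'mtx': array([[303.8005,   0.    , 278.281 ],
       [  0.    , 303.8005, 218.4157],
       [  0.    ,   0.    ,   1.    ]]), 'eye': array([0.4676, 0.0808, 0.3856]), 'attitude': array([-16.3274,   0.0915,  68.2018])}
[[279.9476 234.812 ]
 [279.8804 227.8389]
 [428.2152 148.0283]
 [132.1281 147.7426]]
```

View pics/w1.png

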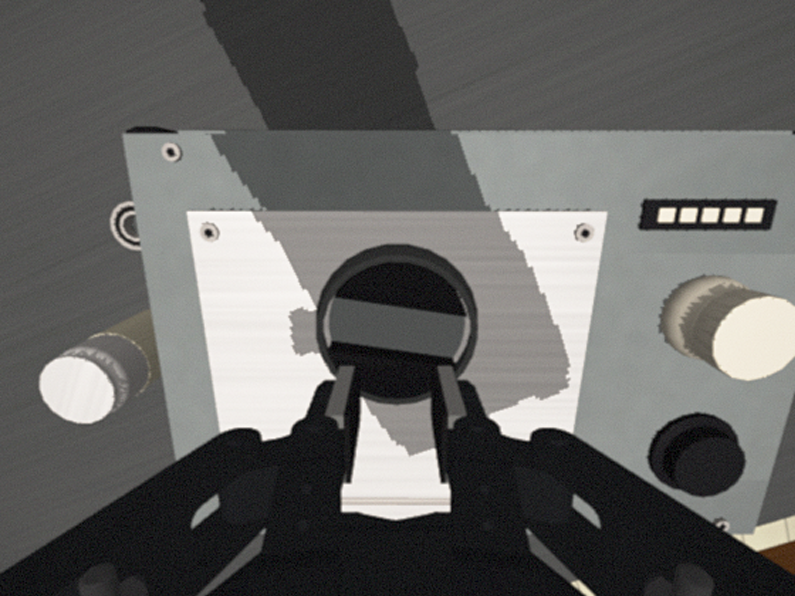

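The hatch is down: its free corners are at (188,210) and (606,210), matching the prediction for about 0.04 rad, and the escutcheon is centred at (397,325). The slot's grey floor runs from (332,298)–(466,317) on its upper edge to (330,342)–(462,357) on its lower edge, so the disc already stands slightly clockwise.

```bash
python3 - <<'E'
from h import *
from scipy.optimize import least_squares
a=np.load("wm.npy"); m=dict(mtx=arm.camera_model("wrist")["mtx"],eye=a[:3],attitude=a[3:])
def ray(px,z):
    c=np.linalg.inv(m["mtx"])@[*px,1]; d=R.from_euler('xyz',m["attitude"],degrees=True).apply(c*[1,-1,-1])
    w=m["eye"]+d*(z-m["eye"][2])/d[2]; return R.from_euler('z',-P[2]).apply(w-[P[0],P[1],0])
for pts,zs in(([[335,299],[466,317]],(.1845,.1705)),([[330,342],[462,357]],(.1705,))):
  for z in zs:
    u,v=[ray((np.array(p)+.5)/1.42-.5,z) for p in pts]; d=v-u
    c=np.array([.088-.118,-.05]); n=np.array([d[1],-d[0]])/np.hypot(*d[:2])
    print(z,u,v,"angle",np.arctan2(d[0],d[1]),"dist from axis",(u[:2]-c)@n)
E
```

```text
0.1845 [-0.0467 -0.0803  0.1845] [-0.0377 -0.0167  0.1845] angle 0.14062361471800727 dist from axis -0.012264283786547547
0.1705 [-0.043  -0.0823  0.1705] [-0.0333 -0.0143  0.1705] angle 0.14062361471800647 dist from axis -0.008307643849404484
0.1705 [-0.0194 -0.0859  0.1705] [-0.0109 -0.0154  0.1705] angle 0.11957324975346596 dist from axis 0.014855653578226762
```

```bash
python3 - <<'E'
from h import *
w=world(P,[-.0290,-.05,.186])[0]; row(w,150.7); w[2]=.172;row(w,150.7)
E
```

```text
tcp [0.5338 0.0553 0.259 ] row [-0.0012  0.0012  0.1146] [-0.0001 -0.0002  0.0412]
tcp [0.5338 0.0553 0.245 ] row [-0.0012  0.0012  0.1426] [-0.0001 -0.0002  0.0412]
```

>>> {"name": "jog_arm", "arguments": {"increments": [[-0.0012, 0.0012, 0.03, 0, 0, 0.0412, 0.3], [-0.0012, 0.0012, 0.07, 0, 0, 0.0412, 0.3], [-0.0012, 0.0012, 0.1, 0, 0, 0.0412, 0.3], [-0.0012, 0.0012, 0.11, 0, 0, 0.0412, 0.3], [-0.0012, 0.0012, 0.12, 0, 0, 0.0412, 0.3], [-0.0012, 0.0012, 0.128, 0, 0, 0.0412, 0.3], [-0.0012, 0.0012, 0.136, 0, 0, 0.0412, 0.3], [-0.0012, 0.0012, 0.136, 0, 0, 0.0412, 0.3]]}}

```text
clock: 6.95
tool_pos: [0.5343, 0.0557, 0.2484]
tcp_rot: [180.0, -0.0, 150.7]
contact_force: [1.2, -0.9, 0.2]
grip_width: 0.0256
grip_force: 0.0
```

>>> {"name": "jog_arm", "arguments": {"increments": [[0, 0, 0.005, 0, 0, 0, 0.3], [0, 0, 0.01, 0, 0, 0, 0.3], [0, 0, 0.01, 0, 0, 0, 0.3]]}}

```text
clock: 7.25
tool_pos: [0.5344, 0.0558, 0.2434]
tcp_rot: [180.0, -0.0, 150.7]
contact_force: [-0.6, -0.0, 0.2]
grip_width: 0.0255
grip_force: 0.0
```

>>> {"name": "jog_arm", "arguments": {"increments": [[-0.0005, 0.0008, 0.004, 0, 0, 0, 0.3], [-0.0005, 0.0008, 0.008, 0, 0, 0, 0.3], [-0.0005, 0.0008, 0.008, 0, 0, 0, 0.3]]}}

```text
clock: 7.55
tool_pos: [0.5346, 0.056, 0.2394]
tcp_rot: [180.0, -0.0, 150.7]
contact_force: [-1.7, -0.2, 3.6]
grip_width: 0.0257
grip_force: 1.5
```

>>> {"name": "jog_arm", "arguments": {"increments": [[0, 0, 0.003, 0, 0, 0, 0.3], [0, 0, 0.006, 0, 0, 0, 0.3], [0, 0, 0.006, 0, 0, 0, 0.3]]}}

```text
clock: 7.85
tool_pos: [0.5345, 0.056, 0.2383]
tcp_rot: [179.9, 0.1, 150.7]
contact_force: [-7.6, 0.1, 20.2]
grip_width: 0.0254
grip_force: 9.6
```

>>> {"name": "jog_arm", "arguments": {"increments": [[0, 0, -0.0018, 0, 0, 0.015, 0.3], [0, 0, -0.0018, 0, 0, 0.035, 0.3], [0, 0, -0.0018, 0, 0, 0.055, 0.3], [0, 0, -0.0018, 0, 0, 0.075, 0.3], [0, 0, -0.0018, 0, 0, 0.095, 0.3], [0, 0, -0.0018, 0, 0, 0.115, 0.3], [0, 0, -0.0018, 0, 0, 0.135, 0.3]]}}

```text
clock: 8.55
tool_pos: [0.5348, 0.0553, 0.2384]
tcp_rot: [180.0, 0.1, 126.2]
contact_force: [-4.6, -5.0, 11.6]
grip_width: 0.0256
grip_force: 5.9
```

```bash
python3 - <<'E'
from h import *
s=arm.state();print(s["q"],s["tool_pos"],s["tcp_rot"],s["contact_force"],s["ft_torque"],s["grip_width"])
E
```

```text
[ 5.9389 16.5462 -6.5519 66.841  -0.0729 59.7026] [0.5348 0.0553 0.2384] [179.9841   0.0937 126.2363] [-4.6077 -4.9869 11.5949] [-0.9728  0.923   0.0784] 0.025599625620264653
```

>>> {"name": "jog_arm", "arguments": {"increments": [[0, 0, 0, 0, 0, 0.02, 0.3], [0, 0, 0, 0, 0, 0.04, 0.3], [0, 0, 0, 0, 0, 0.06, 0.3], [0, 0, 0, 0, 0, 0.08, 0.3], [0, 0, 0, 0, 0, 0.1, 0.3], [0, 0, 0, 0, 0, 0.12, 0.3], [0, 0, 0, 0, 0, 0.14, 0.3], [0, 0, 0, 0, 0, 0.16, 0.3], [0, 0, 0, 0, 0, 0.18, 0.3], [0, 0, 0, 0, 0, 0.2, 0.3]]}}

```text
clock: 9.55
tool_pos: [0.5341, 0.055, 0.2383]
tcp_rot: [-180.0, 0.1, 90.2]
contact_force: [-6.7, -6.5, 13.5]
grip_width: 0.0255
grip_force: 6.7
```

```bash
python3 - <<'E'
from h import *
s=arm.state();print(s["q"],s["tool_pos"],s["tcp_rot"],s["contact_force"],s["ft_torque"],s["grip_width"])
E
```

```text
[ 5.923  16.5277 -6.5818 66.9046 -0.1028 95.7048] [0.5341 0.055  0.2383] [-179.9962    0.1037   90.2182] [-6.7439 -6.4684 13.4802] [-1.2573  1.536   0.1317] 0.025472378000457235
```

>>> {"name": "jog_arm", "arguments": {"increments": [[0, 0, 0, 0, 0, 0.02, 0.3], [0, 0, 0, 0, 0, 0.04, 0.3], [0, 0, 0, 0, 0, 0.06, 0.3], [0, 0, 0, 0, 0, 0.08, 0.3], [0, 0, 0, 0, 0, 0.1, 0.3], [0, 0, 0, 0, 0, 0.12, 0.3], [0, 0, 0, 0, 0, 0.12, 0.3]]}}

```text
clock: 10.25
tool_pos: [0.5341, 0.0552, 0.2383]
tcp_rot: [180.0, 0.1, 68.6]
contact_force: [-7.5, -4.6, 14.6]
grip_width: 0.0255
grip_force: 6.7
```

>>> {"name": "jog_arm", "arguments": {"increments": [[0, 0, 0, 0, 0, 0.01, 0.3], [0, 0, 0, 0, 0, 0.02, 0.3], [0, 0, 0, 0, 0, 0.03, 0.3], [0, 0, 0, 0, 0, 0.035, 0.3], [0, 0, 0, 0, 0, 0.035, 0.3]]}}

```text
clock: 10.75
tool_pos: [0.5343, 0.0553, 0.2383]
tcp_rot: [180.0, 0.0, 62.4]
contact_force: [-6.7, -4.1, 12.9]
grip_width: 0.026
grip_force: 6.5
```

```bash
python3 - <<'E'
from h import *
s=arm.state();print(s["q"],s["tool_pos"],s["tcp_rot"],s["contact_force"],s["ft_torque"],s["grip_width"])
E
```

```text
[  5.9376  16.5312  -6.5753  66.8897  -0.0557 123.4928] [0.5343 0.0553 0.2383] [179.9661   0.0443  62.4448] [-6.7308 -4.1042 12.9233] [-0.8067  1.4014  0.0393] 0.025971015728879276
```

>>> {"name": "jog_arm", "arguments": {"increments": [[0, 0, 0, 0, 0, 0.01, 0.3], [0, 0, 0, 0, 0, 0.02, 0.3], [0, 0, 0, 0, 0, 0.02, 0.3]]}}

```text
clock: 11.05
tool_pos: [0.5349, 0.0557, 0.2384]
tcp_rot: [179.9, -0.0, 58.8]
contact_force: [-4.4, -1.1, 11.0]
grip_width: 0.0254
grip_force: 5.5
```

```bash
python3 - <<'E'
from h import *
s=arm.state();print(s["tool_pos"],s["tcp_rot"],s["contact_force"],s["ft_torque"],s["grip_width"])
E
```

```text
[0.5349 0.0557 0.2384] [179.9333  -0.0396  58.8361] [-4.352  -1.0568 11.0418] [-0.3203  0.8165  0.0047] 0.02544224393112672
```

>>> {"name": "jog_arm", "arguments": {"increments": [[0, 0, -0.01, 0, 0, 0, 0.3], [0, 0, -0.03, 0, 0, 0, 0.3], [0, 0, -0.07, 0, 0, 0, 0.3], [0, 0, -0.12, 0, 0, 0, 0.3], [0, 0, -0.16, 0, 0, 0, 0.3], [0, 0, -0.16, 0, 0, 0, 0.3]]}}

```text
clock: 11.65
tool_pos: [0.5359, 0.0561, 0.3205]
tcp_rot: [179.8, -0.2, 58.9]
contact_force: [-0.0, 0.6, -0.1]
grip_width: 0.0259
grip_force: 0.0
```

```bash
python3 - <<'E'
from h import *
import cv2
s=arm.state();print(s["tool_pos"],s["tcp_rot"],s["contact_force"])
m=arm.camera_model("wrist"); im=arm.get_image("wrist")
np.save("wm.npy",np.r_[m["eye"],m["attitude"]])
for th in(0,.04): print((1.42*proj("wrist",world(P,[hp(.118,0,.02,th),hp(.118,0,.006,th),hp(.176,.102,.004,th),hp(.176,-.102,.004,th)]),m)).ravel())
cv2.imwrite("pics/w2.png",cv2.resize(im[...,::-1],None,fx=1.42,fy=1.42,interpolation=cv2.INTER_CUBIC))
E
```

```text
[0.5359 0.0561 0.3205] [179.7855  -0.1877  58.9051] [-0.0281  0.5553 -0.0851]
[387.6433 330.2321 387.9705 321.9125 237.0351 143.3676 323.0108 489.6399]
[389.2738 332.9862 388.4806 324.5097 232.4944 141.903  321.6783 497.4614]
```

View pics/w2.png

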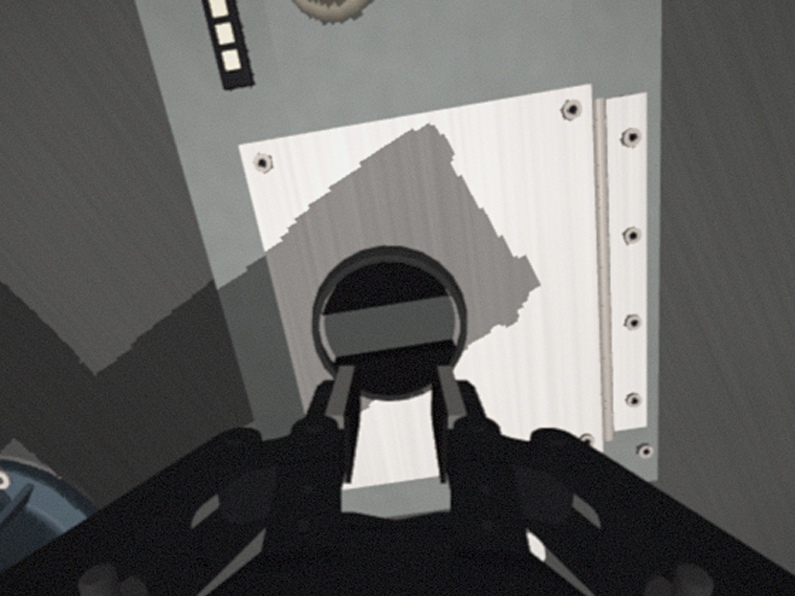

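The slot now runs square to the hinge, from (325,316) to (450,297), parallel to the hatch's side edge. The hatch's free corner at (239,146) matches the flush prediction (237,143), so it is locked with the arm clear.

```bash
python3 -c "
from station import arm
print(arm.close_job())"
```

```text
the job is handed in; nothing more can be done
None
```

The hatch is pushed down and lies flush, the fastener is turned clockwise to its stop at about 1.57 rad as read from the wrist camera, and the job is handed in with the arm clear (no verdict was returned).

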